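Unlock the label rewinder and take the finished roll off its spindle

TASK

The finished label roll is locked on the rewinder's upright spindle: pick up the black pen and push the release button, recessed in the round hole in the rewinder's front, all the way in with it until it stays in, then lay the pen back down flat on the worktop, clear of the rewinder. Slide the roll straight up off the spindle and stand it on its end in the stock tray beside the roll that is already there, keeping it upright all the way and letting go only once it stands on the tray. Do not disturb the other roll, the staple box or the grey marker.

Things in the scene. Friction and masses are not known exactly. Their poses are not given: they have to be found in the camera images.
- rewinder: Label rewinder, fixed: a white and grey box 166 (x) x 146 (y) x 62 mm high with an upright aluminium spindle, diameter 22. Origin on the worktop under the spindle axis; z up; the front panel faces -x, 80 mm from the axis. On top a turntable, diameter 96, its top 72 mm above the worktop, carries the roll. A guide roller, top 115 mm above the worktop, stands at x = +66, y = +56 mm.
- spindle_top (a point): Top centre of the spindle, 139 mm above the worktop, 17 mm above the roll's top. Three small steel hooks stick out of the spindle just above the roll and keep it down; they draw into the spindle when the release button is pushed in.
- release_hole (a point): Centre of the mouth of the round, steel-rimmed release hole in the front panel, 33 mm above the worktop, 35 mm to the -y side of the panel's middle (a knob and a rocker switch are on the +y side). Axes as the rewinder's: +x runs into the hole. Diameter 16 mm, too narrow for a finger; the button's face lies 10 mm inside.
- release_face (a point): Centre of the release button's flat steel face, diameter 14.4 mm; moves with the button.
- release (a joint): Travel of the release button in m: 0 out (roll locked), 0.006 all the way in (hooks drawn in, roll free). It resists with about 4 to 5 N; it springs back if let go before about 4 mm, and past that it snaps in and stays in by itself.
- pen_center (a point): Middle of the black pen lying on the worktop: 145 mm long, barrel about 9 mm thick and 10 mm wide at the middle (12 mm across the clip), 10 g. The point is on the barrel's axis, half-way along, 4.5 mm above the worktop when it lies. The pen's +y axis points to its tip; z up.
- pen_tip (a point): The pen's pointed tip, 72 mm from pen_center towards +y; the last 18 mm taper from 8 mm to a point.
- pen_tail (a point): The pen's blunt tail end, 72 mm from pen_center towards -y, 5 mm across; the clip is near this end. Either end may be used to press.
- roll_center (a point): Centre of the finished label roll on the spindle (half-way up its axis): white paper wound on a cardboard core, outside diameter 60, bore 26 (4 mm more than the spindle), height 50 mm, 0.11 to 0.23 kg; z along its axis. At the start it stands on the turntable, centre 97 mm above the worktop; it must rise 67 mm to clear the spindle.
- tray: Shallow dark steel stock tray fixed to the worktop, 250 (x) x 150 (y) mm outside; floor 3 mm thick, walls 3 mm thick, rim 16 mm above the worktop. Origin under its centre, on the worktop. The other roll stands in its +x half; the -x half, whose middle is at x = -62 mm, is free.
- roll_b_center (a point): Centre of the other finished roll, of the same size, standing on the tray: must not be disturbed.
- staple_box: Staple box, 41 x 74 x 27 mm, a bystander on the worktop; origin at the centre of its underside.
- marker: Grey and white capped marker, 16 x 125 x 18 mm, a bystander lying on the worktop; origin at the centre of its underside, length along y.
Mind the look-alikes: they are no part of the job. Leave any red look-alike of the part that bears pen_center alone. What is shaped like the part that bears roll_center but red is not meant.

How it is judged:
On the way, in this order (a step that is already met when the one before it is completed fails the run):
1. the release button is pushed in at least 5 mm by an end of the pen (value of joint release above 0.005 m and distance between any of pen_tip, pen_tail and release_face below 0.009 m), for 0.05 s.
2. the pen lies on the worktop, let go and clear of the rewinder (height (world z) of pen_center below 0.01 m and height (world z) of each of pen_tip, pen_tail below 0.012 m and contact force between pen and the fingers below 0.05 N and contact force between pen and rewinder below 0.05 N), for 0.1 s.
3. the roll is raised clear of the spindle's top, upright, in the fingers (height (world z) of roll_center above 0.164 m and angle between roll_center's own z axis and vertical below 0.3 rad and contact force between the fingers and roll above 0.5 N), for 0.05 s.
4. the roll is brought down on the tray (its underside within 7 mm of the tray's floor) while still held (z of roll_center in the frame of tray below 0.035 m and x of roll_center in the frame of tray between -0.096 and 0.096 m and y of roll_center in the frame of tray between -0.046 and 0.046 m and contact force between the fingers and roll above 0.5 N), for 0.05 s.
At the end, for the whole second after the job is handed in: The roll stands upright (within 0.08 rad) and at rest on the tray's floor, wholly inside its walls, beside the other roll; the release button is still in (over 5 mm); the pen lies flat and at rest on the worktop, not touching the rewinder; the other roll has moved less than 12 mm (x of roll_center in the frame of tray between -0.094 and 0.094 m and y of roll_center in the frame of tray between -0.044 and 0.044 m and z of roll_center in the frame of tray between 0.025 and 0.031 m and angle between roll_center's own z axis and vertical below 0.08 rad and linear speed of each of roll, pen below 0.02 m/s and height (world z) of pen_center below 0.01 m and height (world z) of each of pen_tip, pen_tail below 0.012 m and contact force between pen and rewinder below 0.05 N and value of joint release above 0.005 m and distance of roll_b_center from where it was at the start of the episode below 0.012 m).
It fails at once if the roll is tipped by more than 0.45 rad (angle between roll_center's own z axis and vertical above 0.45 rad).
It fails at once if the other roll is disturbed (moved 12 mm or tipped) (distance of roll_b_center from where it was at the start of the episode above 0.012 m or angle between roll_b_center's own z axis and vertical above 0.3 rad).
It fails at once if the staple box or the marker is disturbed (moved 15 mm) (distance of any of staple_box, marker from where it was at the start of the episode above 0.015 m).
It also fails if it takes over 61 s, if anything falls off the work surface, if the arm or the gripper's body presses on something with over 40 N, if the wrist force passes 120 N, or if a joint passes its speed limit or range.

ROBOT

A 6-joint arm with a two-finger parallel gripper is mounted at the origin on a cart in front of the work surface, level with it; the furniture and walls round the work are solid. World frame = base frame: x ahead of the robot, y to its left, z up, the work surface at z = 0. Lengths are in m, angles in rad, forces in N, time in s.
With the tool pointing down it reaches from about 0.325 to 0.85 m from the base axis. Payload 4.4 kg.
Tool frame: the origin (TCP) lies at the very end of the fingers, on their centre line; the grasp point (between the pads) lies ctrl.hold_point_z behind it (ctrl.hold_point_z is the distance from the TCP to the grasp point, in m); y points along the fingers, z is the direction in which the jaws open and shut, and the axes are right-handed (so a half turn about y gives the same grasp; the last joint's range is limited). The gripper opens to 94 mm and grips with 3 to 60 N. Pads are 16 mm wide; open, the fingers measure 119 mm over their backs; the gripper's body (75 mm by 177 mm) begins 78 mm behind the grasp point.
Start: joints at [1.056, 0.207, 1.542, -0, 1.393, -0.15], TCP at [0.205, 0.537, 0.205] pointing down, gripper open.
Joint ranges: [-2.73, 2.73], [-0.86, 2.22], [0.23, 2.46], [-1.11, 4.25], [0.08, 2.63], [-2.82, 2.82]. Speed limits (rad/s): [2.79, 2.79, 3.14, 3.14, 3.14, 3.14].

INTERFACE

Orientations are given as a rotation vector (axis times angle).
In Python, from cell import readout, grab_frame, workorder, ctrl gives the robot as it stands. The module is installed in compiled form; this text tells all that it offers.
- The arm moves only by the tool send_rows, never from a script. Its argument "increments" is a list of rows, each a list of 7 numbers: the turn, a rotation vector about the tool's x, y, z in rad, then the shift along the tool's x, y, z in mm, then the opening, from 0 (shut) to 1 (fully open). A call has 1 to 10 rows; each row shifts and turns the commanded pose from where the row before left it, along the tool's axes as they then stand; what a row does not reach is not made up. A row lasts 1/10 s, in which the tool goes at most 50 mm and 8.59 degrees, less where a joint would pass 70% of its speed; a pose out of reach is approached as far as the arm can. A call with a gripper value outside its range is refused whole. The fingers move at their own pace and stop on an object; "newtons" is the grip in N (left out, the last holds). Time passes only in rows, so rows that do not move let the fingers close. It gives the time, the measured TCP pose, the force and the opening at its end, in the units of the state.
- readout.state(): the state, without advancing time (a new reading comes with each control period).
- grab_frame(name): name is "scene" or "top" or "wrist"; returns a dict with "pixels" (384x512x3 uint8, red, green, blue), "camera_matrix" (3x3 intrinsics, pixels), "view" (4x4, takes a point from world to camera coordinates). Camera axes: x right, y down, z forward; pixel columns grow to the right and rows downward; lengths in m; the calibration is good to about 2 mm. A picture is of the moment at which its call begins. There is no depth.
- workorder.sign_off(): hands the job in, once; it reports no verdict.
The state is a dict: "clock": time; "q": joint angles; "joint_vel": joint speeds; "joint_torque": joint torques, N m; "tool_pos": TCP position; "ee_rot": TCP orientation; "contact_force": force on the tool from outside, world axes, zero at the start; "wrist_torque": the same for the moment, N m; "finger_gap": finger opening in m.
Only numpy, scipy, OpenCV 4.12 (cv2) and the standard library are available. Lean on these libraries where they do the work, as an engineer would, in place of code of your own. Each camera call takes 0.05 s, during which the arm holds its last target. There are 200 camera calls.

## Working session

There is one attempt and no reset: what is moved stays moved. The work goes in short steps, Python scripts to look and compute and a tool call to move; the robot and the scene stay as the last step left them, time stands still between calls to the robot, and variables do not carry over. Pictures are saved under pics/ and viewed, on a budget of 10 in all, crops included, one or two more only if the job needs it, and the job is handed in when it is done.

Besides the shell and the picture viewer there is one more tool, called after "Request:" as name(argument=value, ...) on one line, values as JSON. send_rows: Moves the arm, as the interface text tells. Its arguments: {"type":"object","properties":{"increments":{"type":"array"},"newtons":{"type":"number"}},"required":["increments"]}

```bash
mkdir -p pics
python3 - <<'E'
from cell import readout, grab_frame, workorder, ctrl
import cv2,numpy as np
print(readout.state(), ctrl.hold_point_z)
for n in("scene","top"):
    f=grab_frame(n);np.savez(f'{n}0.npz',**{k:np.array(v) for k,v in f.items()})
    cv2.imwrite(f'pics/{n}0.png',cv2.resize(f["pixels"][:,:,::-1],(768,576),interpolation=cv2.INTER_CUBIC))
    print(n,f["camera_matrix"],f["view"])
E
```

```text
{'clock': 0.0, 'q': array([ 1.05548354e+00,  2.07451891e-01,  1.54293582e+00, -3.69617781e-05,
        1.39347412e+00, -1.50517790e-01]), 'joint_vel': array([ 0.00073521, -0.00021288, -0.00065414, -0.00044916,  0.00096803,
        0.00065008]), 'joint_torque': array([ 4.42944074e-04, -3.70876014e+01, -2.81415653e+01,  6.96622906e-02,
        3.62000184e-02, -1.85098957e-04]), 'tool_pos': array([0.20476912, 0.53644746, 0.2042813 ]), 'ee_rot': array([-1.55394177,  0.28685962, -0.28574338]), 'contact_force': array([-0.14480455,  0.37219628, -0.35671784]), 'wrist_torque': array([ 0.02441551,  0.07032578, -0.02055351]), 'finger_gap': 0.0942120933225082} 0.0188
scene [[471.182538     0.         252.72969417]
 [  0.         471.182538   183.68697886]
 [  0.           0.           1.        ]] [[ 0.72576503 -0.68789758 -0.00787659 -0.43752064]
 [-0.37491127 -0.38589772 -0.84292614  0.33199214]
 [ 0.57680729  0.61471934 -0.53797163  1.01914886]
 [ 0.          0.          0.          1.        ]]
top [[414.49118701   0.         253.22178442]
 [  0.         414.49118701 194.48187904]
 [  0.           0.           1.        ]] [[-0.42946691 -0.90301274 -0.01123248  0.25897042]
 [-0.83724793  0.40278991 -0.36983266  0.55282877]
 [ 0.33848793 -0.14942652 -0.92903048  1.2876065 ]
 [ 0.          0.          0.          1.        ]]
```

View pics/top0.png

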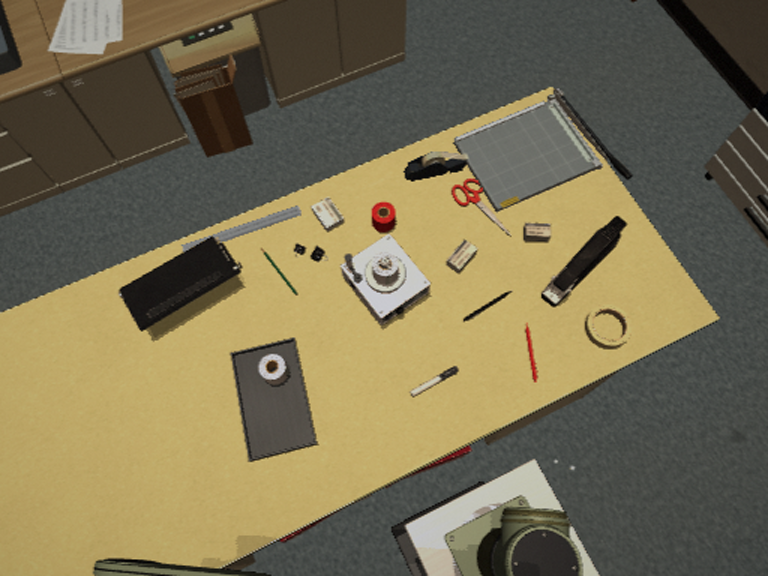

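View pics/scene0.png

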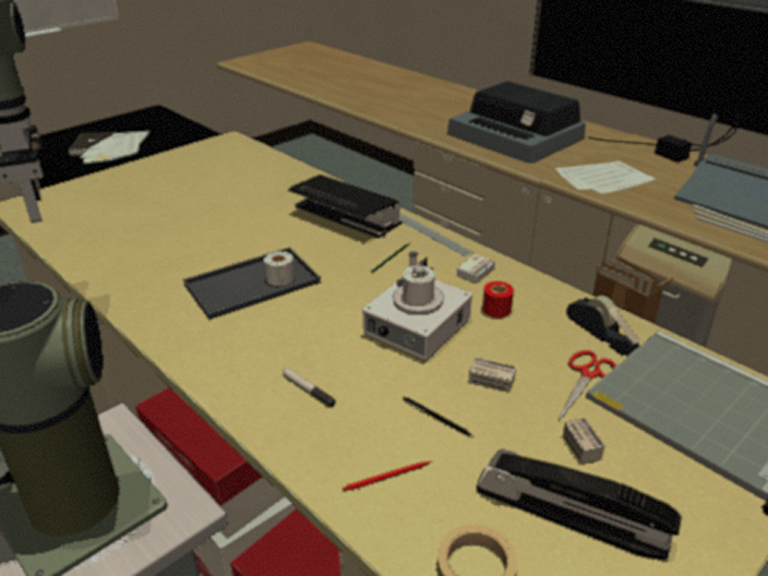

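```bash
cat > h.py <<'E'
import numpy as np,cv2
from cell import readout, grab_frame
def load(n): return dict(np.load(n+'.npz'))
def ray(f,uv):
    V=f["view"];R,t=V[:3,:3],V[:3,3]
    d=R.T@np.linalg.solve(f["camera_matrix"],[uv[0],uv[1],1.]);return -R.T@t,d
def onz(f,uv,z):
    c,d=ray(f,uv);return c+d*(z-c[2])/d[2]
def proj(f,p):
    q=f["camera_matrix"]@(f["view"][:3,:3]@np.asarray(p)+f["view"][:3,3]);return q[:2]/q[2]
def tri(fa,a,fb,b):
    c1,d1=ray(fa,a);c2,d2=ray(fb,b)
    s=np.linalg.lstsq(np.c_[d1,-d2],c2-c1,rcond=None)[0]
    p,q=c1+d1*s[0],c2+d2*s[1];return (p+q)/2,np.linalg.norm(p-q)
E
python3 - <<'E'
from h import *
T=load('top0');S=load('scene0')
def blobs(m,amin=15):
    n,l,s,c=cv2.connectedComponentsWithStats(m.astype(np.uint8));return [(l==i,s[i],c[i]) for i in range(1,n) if s[i,4]>=amin]
def ends(mask):
    p=np.argwhere(mask)[:,::-1].astype(float);c=p.mean(0);u=np.linalg.svd(p-c,full_matrices=False)[2][0];t=(p-c)@u
    return c+u*t.min(),c+u*t.max(),c
for nm,f,(x0,y0,x1,y1) in(('top',T,(300,185,348,220)),('scene',S,(265,260,320,295))):
    g=f['pixels'].max(2)
    m=np.zeros(g.shape,bool);m[y0:y1,x0:x1]=g[y0:y1,x0:x1]<80
    for b in blobs(m):
        e=ends(b[0]);print(nm,'pen',[np.round(v,1) for v in e],[np.round(onz(f,v,.0045),4) for v in e])
# tray + rewinder white
g=T['pixels'].astype(int)
m=np.zeros(g.shape[:2],bool);m[220:312,148:216]=(g.max(2)<110)[220:312,148:216]
b=max(blobs(m),key=lambda b:b[1][4]);r=cv2.minAreaRect(np.argwhere(b[0])[:,::-1].astype(np.float32))
ap=cv2.approxPolyDP(cv2.convexHull(np.argwhere(b[0])[:,::-1].astype(np.int32)),6,True)[:,0]
print('tray',[(tuple(v),np.round(onz(T,v,.016),3)) for v in ap])
hs=cv2.cvtColor(T['pixels'],cv2.COLOR_RGB2HSV);m=np.zeros(g.shape[:2],bool);m[150:222,220:292]=((hs[...,1]<50)&(hs[...,2]>90))[150:222,220:292]
b=max(blobs(m),key=lambda b:b[1][4])
ap=cv2.approxPolyDP(cv2.convexHull(np.argwhere(b[0])[:,::-1].astype(np.int32)),4,True)[:,0]
print('rew',[(tuple(v),np.round(onz(T,v,.062),3)) for v in ap])
a=T['pixels'][140:235,215:350];c=S['pixels'][170:300,230:330]
a=cv2.resize(a,None,fx=4,fy=4,interpolation=cv2.INTER_CUBIC);c=cv2.resize(c,None,fx=5.5,fy=5.5,interpolation=cv2.INTER_CUBIC)
cv2.imwrite('pics/ct.png',a[:,:,::-1]);cv2.imwrite('pics/cs.png',c[:600,:,::-1])
E
```

```text
top pen [array([338.1, 195.1]), array([309.1, 213.2]), array([323.4, 204.3])] [array([ 0.5126, -0.2974,  0.0045]), array([ 0.4969, -0.1701,  0.0045]), array([ 0.5046, -0.2323,  0.0045])]
scene pen [array([268.9, 265.1]), array([312., 289.]), array([291.2, 277.5])] [array([ 0.4982, -0.1705,  0.0045]), array([ 0.513 , -0.301 ,  0.0045]), array([ 0.5061, -0.2399,  0.0045])]
tray [((np.int32(211), np.int32(296)), array([0.38 , 0.26 , 0.016])), ((np.int32(166), np.int32(307)), array([0.411, 0.406, 0.016])), ((np.int32(154), np.int32(235)), array([0.656, 0.357, 0.016])), ((np.int32(196), np.int32(226)), array([0.623, 0.212, 0.016]))]
rew [((np.int32(286), np.int32(189)), array([ 0.596, -0.124,  0.062])), ((np.int32(253), np.int32(211)), array([0.572, 0.015, 0.062])), ((np.int32(227), np.int32(177)), array([0.728, 0.043, 0.062])), ((np.int32(259), np.int32(156)), array([ 0.753, -0.095,  0.062]))]
```

View pics/ct.png

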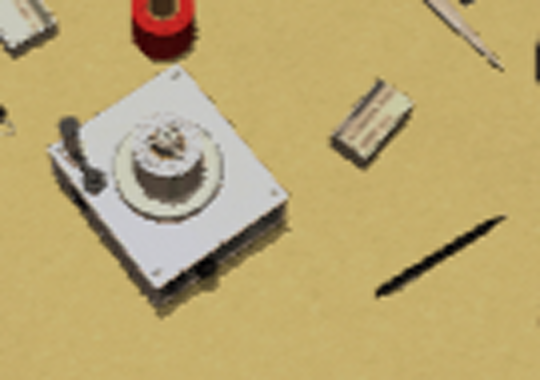

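View pics/cs.png

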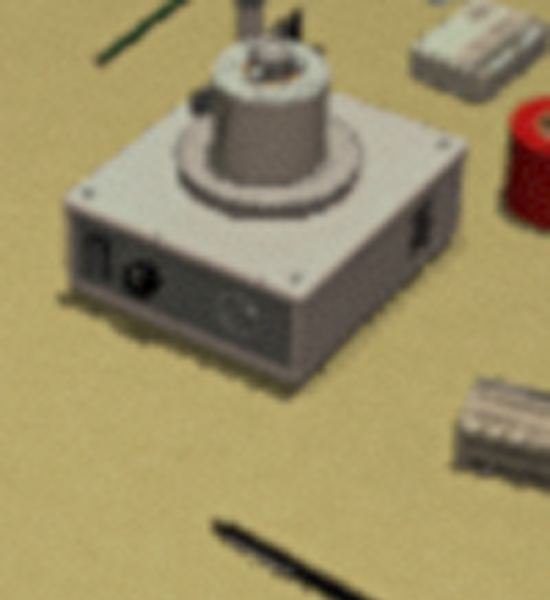

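Top image, native pixels: the black pen is at (323,204) and the red pen at (354,235). The black one fits, and the crop confirms it, with its tapered tip at the right end (~(340,194)). In the scene crop the hole is at (240,310), which is native (273.6,226.4), to the right of the knob. The roll is white on the spindle; the red roll is at the top left, so I leave it alone.

```bash
cat >> h.py <<'E'
from scipy.spatial.transform import Rotation as Ro
def goto(p,yaw_z):
    """print turn then shift (mm, tool axes after turn) to a straight-down pose with tool z at yaw_z"""
    s=readout.state();R=Ro.from_rotvec(s["ee_rot"])
    z=np.array([np.cos(yaw_z),np.sin(yaw_z),0]);y=np.array([0,0,-1.])
    N=Ro.from_matrix(np.c_[np.cross(y,z),y,z])
    rv=(R.inv()*N).as_rotvec();d=N.inv().apply(np.asarray(p)-s["tool_pos"])*1000
    print("turn",np.round(rv,3),"rows",np.ceil(np.linalg.norm(rv)/.149),"shift",np.round(d,1))
E
python3 - <<'E'
from h import *
T=load('top0');S=load('scene0')
R=Ro.from_rotvec(readout.state()["ee_rot"]).as_matrix();print(R.round(3))
print('hole scene z.033',onz(S,(273.6,226.4),.033))
cs=lambda u,v:(230+u/5.5,170+v/5.5); ct=lambda u,v:(215+u/4,140+v/4)
print('scene front corners top',onz(S,cs(66,205),.062),onz(S,cs(296,300),.062),onz(S,cs(466,148),.062))
print('staple',onz(T,ct(372,122),.027),'marker',onz(T,(290,253),.018), onz(T,(276,262),.018),onz(T,(305,247),.018))
print('rollb top',onz(T,(181.5,244.5),.053))
print('roll top',onz(T,ct(168,143),.122), onz(S,cs(270,70),.122))
for yz in (np.radians(6.5),np.radians(-173.5)): goto((.505,-.2415,.10),yz)
E
```

```text
[[ 0.934 -0.001  0.357]
 [-0.357 -0.002  0.934]
 [-0.    -1.    -0.002]]
hole scene z.033 [ 0.59461432 -0.09198     0.033     ]
scene front corners top [0.56623326 0.00419814 0.062     ] [ 0.59262815 -0.13109448  0.062     ] [ 0.75117854 -0.10347613  0.062     ]
staple [ 0.63818337 -0.23867359  0.027     ] marker [ 0.39522211 -0.04001514  0.018     ] [0.3880937  0.01680233 0.018     ] [ 0.3916709  -0.09584658  0.018     ]
rollb top [0.57156044 0.28062871 0.053     ]
roll top [ 0.66132441 -0.04343273  0.122     ] [ 0.66350209 -0.04387838  0.122     ]
turn [2.000e-03 1.093e+00 1.000e-03] rows 8.0 shift [807.  104.4 210.2]
turn [ 1.000e-03 -2.049e+00 -2.000e-03] rows 14.0 shift [-807.   104.4 -210.2]
```

Request:
send_rows(increments=[[0, 0.137, 0, 0, 0, 0, 0.4], [0, 0.137, 0, 0, 0, 0, 0.4], [0, 0.137, 0, 0, 0, 0, 0.4], [0, 0.137, 0, 0, 0, 0, 0.4], [0, 0.137, 0, 0, 0, 0, 0.4], [0, 0.137, 0, 0, 0, 0, 0.4], [0, 0.137, 0, 0, 0, 0, 0.4], [0, 0.134, 0, 0, 0, 0, 0.4]], newtons=25)

```text
clock: 0.9
tool_pos: [0.2049, 0.5367, 0.2048]
ee_rot: [-1.259, 1.13, -1.13]
contact_force: [-0.9, 0.1, 0.1]
finger_gap: 0.038
```

Request:
send_rows(increments=[[0, 0, 0, 30, 0, 8, 0.4], [0, 0, 0, 40, 0, 10, 0.4], [0, 0, 0, 40, 0, 10, 0.4], [0, 0, 0, 40, 0, 10, 0.4], [0, 0, 0, 40, 0, 10, 0.4], [0, 0, 0, 40, 0, 10, 0.4], [0, 0, 0, 40, 0, 10, 0.4], [0, 0, 0, 40, 0, 10, 0.4], [0, 0, 0, 40, 0, 10, 0.4], [0, 0, 0, 40, 0, 10, 0.4]])

```text
clock: 1.9
tool_pos: [0.3464, 0.1591, 0.2052]
ee_rot: [-1.261, 1.125, -1.125]
contact_force: [1.4, 0.3, 0.3]
finger_gap: 0.0372
```

Request:
send_rows(increments=[[0, 0, 0, 40, 0, 10, 0.4], [0, 0, 0, 40, 0, 10, 0.4], [0, 0, 0, 40, 0, 10, 0.4], [0, 0, 0, 40, 0, 10, 0.4], [0, 0, 0, 40, 0, 10, 0.4], [0, 0, 0, 40, 0, 10, 0.4], [0, 0, 0, 40, 0, 10, 0.4], [0, 0, 0, 40, 0, 10, 0.4], [0, 0, 0, 40, 0, 10, 0.4], [0, 0, 0, 30, 30, 10, 0.4]])

```text
clock: 2.9
tool_pos: [0.4933, -0.22, 0.1791]
ee_rot: [-1.259, 1.118, -1.135]
contact_force: [0.1, -0.5, 0.6]
finger_gap: 0.0376
```

Run:
```python
from h import *
goto((.505,-.2415,.10),np.radians(6.5)); print(readout.state()["tool_pos"],readout.state()["q"])
f=grab_frame("wrist");np.savez('w1.npz',**{k:np.array(v) for k,v in f.items()})
cv2.imwrite('pics/w1.png',f["pixels"][:,:,::-1])
c=proj(f,(.505,-.2415,.0045));print(c,proj(f,(.497,-.170,.0045)))
```

```text
turn [-0.007 -0.002  0.006] rows 1.0 shift [22.7 79.1  9.2]
[ 0.49325166 -0.21996693  0.17909999] [-5.79631929e-01  1.49111050e-01  1.66508739e+00 -2.31593893e-04
  1.31751764e+00 -6.91032806e-01]
[257.79976888 192.23736456] [258.1552686  139.35123547]
```

View pics/w1.png

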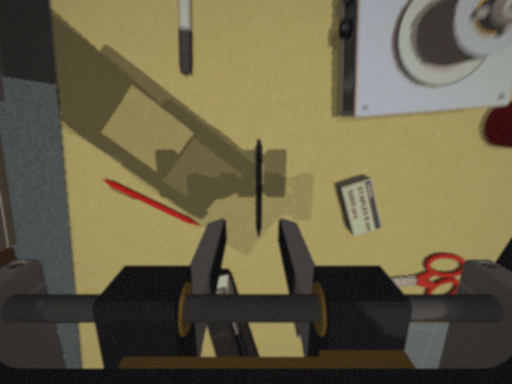

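Run:
```python
from h import *
f=grab_frame("wrist");g=f['pixels'].max(2)
m=np.zeros(g.shape,bool);m[125:215,245:275]=(g<60)[125:215,245:275]
p=np.argwhere(m)[:,::-1].astype(np.float32);vx,vy,x,y=cv2.fitLine(p,cv2.DIST_HUBER,0,.01,.01).ravel()
at=lambda v:onz(f,(x+vx/vy*(v-y),v),.0045)
a,b=at(p[:,1].min()-.5),at(214);d=(b-a)/np.linalg.norm(b-a);c=a+d*.0725
print('tail',a,'dir deg',np.degrees(np.arctan2(d[1],d[0])),'c',c)
goto((c[0],c[1],.10),np.arctan2(d[1],d[0])+np.pi/2)
```

```text
tail [ 0.49560248 -0.16940258  0.0045    ] dir deg -83.09938128247407 c [ 0.50431318 -0.24137739  0.0045    ]
turn [ 0.006 -0.011 -0.004] rows 1.0 shift [25.7 70.7 13.2]
```

Request:
send_rows(increments=[[0.006, -0.011, -0.004, 26, 0, 13, 0.4], [0, 0, 0, 0, 40, 0, 0.4], [0, 0, 0, 0, 40, 0, 0.4], [0, 0, 0, 0, 40, 0, 0.4], [0, 0, 0, 0, 20, 0, 0.4], [0, 0, 0, 0, 10, 0, 0.4], [0, 0, 0, 0, 0, 0, 0.4], [0, 0, 0, 0, 0, 0, 0.4]])

```text
clock: 3.8
tool_pos: [0.5076, -0.2406, 0.0268]
ee_rot: [-1.263, 1.109, -1.124]
contact_force: [0.0, 1.5, 0.9]
finger_gap: 0.0377
```

Run:
```python
from h import *
goto((.5043,-.2414,.0025),np.radians(6.9)); print(readout.state()["tool_pos"],readout.state()["contact_force"])
```

```text
turn [-0.008  0.004  0.005] rows 1.0 shift [ 0.4 24.3 -3.4]
[ 0.50759229 -0.24064423  0.0268071 ] [0.014717   1.50766297 0.92235656]
```

Request:
send_rows(increments=[[0, 0, 0, 0, 10, -3, 0.4], [0, 0, 0, 0, 8, 0, 0.4], [0, 0, 0, 0, 5, 0, 0.4], [0, 0, 0, 0, 0, 0, 0.4], [0, 0, 0, 0, 0, 0, 0], [0, 0, 0, 0, 0, 0, 0], [0, 0, 0, 0, 0, 0, 0], [0, 0, 0, 0, 0, 0, 0], [0, 0, 0, 0, 0, 0, 0]], newtons=25)

```text
clock: 4.7
tool_pos: [0.5041, -0.241, 0.0027]
ee_rot: [-1.263, 1.111, -1.123]
contact_force: [-0.0, -1.2, 1.3]
finger_gap: 0.009
```

Request:
send_rows(increments=[[0, 0, 0, 0, -20, 0, 0], [0, 0, 0, 0, -40, 0, 0], [0, -0.14, 0, 0, 0, 0, 0], [0, -0.14, 0, 0, 0, 0, 0], [0, -0.14, 0, 0, 0, 0, 0], [0, -0.14, 0, 0, 0, 0, 0], [0, -0.14, 0, 0, 0, 0, 0], [0, -0.14, 0, 0, 0, 0, 0], [0, -0.14, 0, 0, 0, 0, 0], [0, -0.14, 0, 0, 0, 0, 0]])

```text
clock: 5.7
tool_pos: [0.5034, -0.2406, 0.0624]
ee_rot: [-1.558, 0.247, -0.257]
contact_force: [-0.4, 0.2, -0.7]
finger_gap: 0.0091
```

Request:
send_rows(increments=[[0, -0.14, 0, 0, 0, 0, 0], [0, -0.14, 0, 0, 0, 0, 0], [0, -0.14, 0, 0, 0, 0, 0], [0, -0.09, 0, 0, 0, 0, 0], [0, 0, 0, 0, 0, 0, 0], [0, 0, 0, 0, 0, 0, 0]])

```text
clock: 6.3
tool_pos: [0.5034, -0.2406, 0.0624]
ee_rot: [-1.57, -0.147, 0.138]
contact_force: [0.2, 0.7, 0.2]
finger_gap: 0.0091
```

Run:
```python
from h import *
print(readout.state()["tool_pos"],readout.state()["q"],readout.state()["finger_gap"])
goto((.4946,-.108,.031),np.radians(100.3))
```

```text
[ 0.50337686 -0.24059098  0.06241914] [-6.01584607e-01  3.25483198e-01  1.71384120e+00  1.09622044e-03
  1.09523152e+00 -2.35410352e+00] 0.009144064136875163
turn [0.004 0.001 0.006] rows 1.0 shift [ 15.1  31.4 132. ]
```

Request:
send_rows(increments=[[0.004, 0, 0.006, 3, 0, 32, 0], [0, 0, 0, 4, 0, 40, 0], [0, 0, 0, 4, 0, 40, 0], [0, 0, 0, 4, 11, 20, 0], [0, 0, 0, 0, 20, 0, 0], [0, 0, 0, 0, 0, 0, 0], [0, 0, 0, 0, 0, 0, 0]])

```text
clock: 7.0
tool_pos: [0.4939, -0.1082, 0.0312]
ee_rot: [-1.566, -0.142, 0.144]
contact_force: [0.4, -0.1, -0.3]
finger_gap: 0.0086
```

Run:
```python
from h import *
print(readout.state()["tool_pos"],readout.state()["q"])
goto((.4946,-.108,.031),np.radians(100.3))
im=[]
for n,(u0,v0,u1,v1),k in(("scene",(220,190,320,280),6),("top",(225,150,305,240),6)):
    f=grab_frame(n);np.savez(f'{n}1.npz',**{k2:np.array(v) for k2,v in f.items()})
    im.append(cv2.resize(f["pixels"][v0:v1,u0:u1,::-1],None,fx=4 if n=="top" else 4.4,fy=4,interpolation=cv2.INTER_CUBIC)[:360])
cv2.imwrite('pics/s1.png',np.hstack(im));print([i.shape for i in im])
```

```text
[ 0.49393358 -0.10815014  0.03123438] [-3.86480045e-01  2.82109253e-01  1.85281354e+00 -6.73186530e-04
  1.00747083e+00 -2.13932078e+00]
turn [ 0.     0.003 -0.001] rows 1.0 shift [0.7 0.2 0. ]
[(360, 440, 3), (360, 320, 3)]
```

View pics/s1.png

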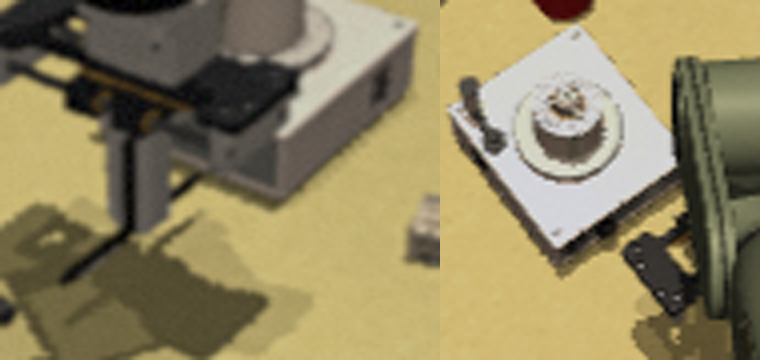

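Run:
```python
from h import *
from scipy.optimize import least_squares
T=load('top0');S=load('scene0');T1=load('top1');S1=load('scene1')
cs=lambda u,v:(230+u/5.5,170+v/5.5); ct=lambda u,v:(215+u/4,140+v/4)
obs=[(S,cs(66,205),(-80,73,62)),(S,cs(296,300),(-80,-73,62)),(S,cs(467,147),(86,-73,62)),(S,cs(240,311),(-80,-35,33)),
(T,ct(49,150),(86,73,62)),(T,ct(158,292),(-80,73,62)),(T,ct(289,197),(-80,-73,62)),(T,ct(179,64),(86,-73,62)),(S,cs(270,70),(0,0,122)),(T,ct(168,143),(0,0,122))]
def w(p,m):
    c,s=np.cos(p[2]),np.sin(p[2]);m=np.array(m)/1000;return np.array([p[0]+c*m[0]-s*m[1],p[1]+s*m[0]+c*m[1],m[2]])
fun=lambda p:np.concatenate([proj(f,w(p,m))-np.array(u) for f,u,m in obs])
r=least_squares(fun,[.66,-.043,.18],loss='soft_l1');print(r.x,np.degrees(r.x[2]));print(fun(r.x).reshape(-1,2).round(1))
print('hole',w(r.x,(-80,-35,33)),'approach',w(r.x,(-80-97,-35,31)))
for n,d in(('tip',.072),('tail',-.072)): 
    p=np.array([.4939+d*.984,-.10815+d*.179,.033]);u=proj(S1,p);print(n,u,'crop',(u-[220,190])*[4.4,4])
```

```text
[ 0.65874303 -0.04471939  0.19322544] 11.07100202580379
[[-1.8 -1.1]
 [ 0.6 -0.2]
 [ 0.2 -1.1]
 [-1.4  1.5]
 [-0.6 -0.8]
 [ 0.1 -0.9]
 [ 0.8 -0.7]
 [-0.1 -1.3]
 [-1.   0.8]
 [ 0.7  0.5]]
hole [ 0.58695272 -0.09443007  0.033     ] approach [ 0.49175789 -0.11305652  0.031     ]
tip [266.70422029 231.67728136] crop [205.49856926 166.70912542]
tail [233.62405426 261.05391108] crop [ 59.94583876 284.21564432]
```

Run:
```python
from h import *
S1=load('scene1');g=S1['pixels'].max(2)
a=S1['pixels'][222:264,228:280];cv2.imwrite('pics/s2.png',cv2.resize(a[:,:,::-1],None,fx=14,fy=14,interpolation=cv2.INTER_NEAREST))
for v in range(226,262): print(v,[ (u,g[v,u]) for u in range(230,274) if g[v,u]<85])
```

```text
226 [(247, np.uint8(68)), (248, np.uint8(31)), (249, np.uint8(16)), (250, np.uint8(45)), (251, np.uint8(81)), (255, np.uint8(84)), (257, np.uint8(82)), (258, np.uint8(82)), (259, np.uint8(76)), (260, np.uint8(70)), (261, np.uint8(62)), (262, np.uint8(63)), (263, np.uint8(62)), (264, np.uint8(57)), (265, np.uint8(47)), (266, np.uint8(47)), (267, np.uint8(60))]
227 [(247, np.uint8(63)), (248, np.uint8(29)), (249, np.uint8(12)), (250, np.uint8(46)), (261, np.uint8(77)), (262, np.uint8(68)), (263, np.uint8(65)), (264, np.uint8(63)), (265, np.uint8(59)), (266, np.uint8(56)), (267, np.uint8(63)), (271, np.uint8(84)), (272, np.uint8(73)), (273, np.uint8(78))]
228 [(247, np.uint8(71)), (248, np.uint8(31)), (249, np.uint8(16)), (250, np.uint8(44)), (251, np.uint8(84)), (256, np.uint8(82)), (263, np.uint8(82)), (264, np.uint8(70)), (265, np.uint8(68)), (266, np.uint8(63)), (267, np.uint8(69)), (271, np.uint8(77)), (272, np.uint8(68)), (273, np.uint8(76))]
229 [(247, np.uint8(67)), (248, np.uint8(33)), (249, np.uint8(13)), (250, np.uint8(43)), (266, np.uint8(71)), (267, np.uint8(72)), (271, np.
[... 7677 characters left out ...]
), (234, np.uint8(36)), (235, np.uint8(47)), (236, np.uint8(66)), (253, np.uint8(82)), (254, np.uint8(84)), (256, np.uint8(84)), (257, np.uint8(84)), (258, np.uint8(84)), (259, np.uint8(84)), (260, np.uint8(84)), (261, np.uint8(83)), (262, np.uint8(84)), (263, np.uint8(81)), (264, np.uint8(83)), (265, np.uint8(83))]
261 [(234, np.uint8(73)), (244, np.uint8(84)), (246, np.uint8(82)), (249, np.uint8(83)), (250, np.uint8(79)), (252, np.uint8(83)), (253, np.uint8(82)), (254, np.uint8(83)), (255, np.uint8(82)), (256, np.uint8(82)), (257, np.uint8(82)), (259, np.uint8(83)), (261, np.uint8(83)), (262, np.uint8(81)), (263, np.uint8(82)), (264, np.uint8(83)), (265, np.uint8(82)), (266, np.uint8(84))]
```

View pics/s2.png

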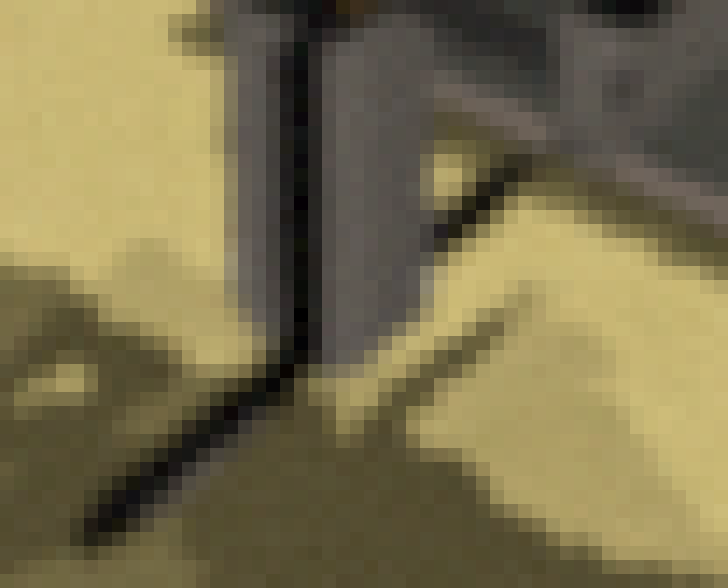

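Request:
send_rows(increments=[[0, -0.012, 0, 0, 0, -3, 0], [0, 0, 0, 10, 0, 0, 0], [0, 0, 0, 7, 0, 0, 0], [0, 0, 0, 5, 0, 0, 0], [0, 0, 0, 3, 0, 0, 0], [0, 0, 0, 3, 0, 0, 0], [0, 0, 0, 0, 0, 0, 0]], newtons=40)

```text
clock: 7.8
tool_pos: [0.5225, -0.1055, 0.0312]
ee_rot: [-1.566, -0.153, 0.154]
contact_force: [-0.3, -0.4, -0.3]
finger_gap: 0.0084
```

Request:
send_rows(increments=[[0, 0, 0, 2, 0, 0, 0], [0, 0, 0, 2, 0, 0, 0], [0, 0, 0, 0, 0, 0, 0]])

```text
clock: 8.1
tool_pos: [0.5263, -0.1049, 0.0313]
ee_rot: [-1.566, -0.153, 0.153]
contact_force: [-0.1, -0.6, 0.8]
finger_gap: 0.0083
```

Request:
send_rows(increments=[[0, 0, 0, 2, 0, 0, 0], [0, 0, 0, 0, 0, 0, 0]])

```text
clock: 8.3
tool_pos: [0.5282, -0.1045, 0.0313]
ee_rot: [-1.566, -0.153, 0.153]
contact_force: [-0.3, 0.4, -0.4]
finger_gap: 0.0083
```

Request:
send_rows(increments=[[0, 0, 0, 2, 0, 0, 0], [0, 0, 0, 0, 0, 0, 0]])

```text
clock: 8.5
tool_pos: [0.5302, -0.1041, 0.0313]
ee_rot: [-1.566, -0.153, 0.153]
contact_force: [0.0, -0.7, -0.2]
finger_gap: 0.0084
```

Request:
send_rows(increments=[[0, 0, 0, 2, 0, 0, 0], [0, 0, 0, 0, 0, 0, 0]])

```text
clock: 8.7
tool_pos: [0.5312, -0.1036, 0.0309]
ee_rot: [-1.565, -0.152, 0.155]
contact_force: [-0.7, 0.3, 0.5]
finger_gap: 0.0084
```

Request:
send_rows(increments=[[0, 0, 0, 2, 0, 0, 0], [0, 0, 0, 0, 0, 0, 0]])

```text
clock: 8.9
tool_pos: [0.5329, -0.1033, 0.0308]
ee_rot: [-1.565, -0.151, 0.155]
contact_force: [-2.3, -1.9, 0.1]
finger_gap: 0.0083
```

Request:
send_rows(increments=[[0, 0, 0, 2, 0, 0, 0], [0, 0, 0, 0, 0, 0, 0]])

```text
clock: 9.1
tool_pos: [0.537, -0.103, 0.0316]
ee_rot: [-1.566, -0.155, 0.152]
contact_force: [-1.4, -0.7, 0.6]
finger_gap: 0.0084
```

Request:
send_rows(increments=[[0, 0, 0, 1.5, 0, 0, 0], [0, 0, 0, 0, 0, 0, 0]])

```text
clock: 9.3
tool_pos: [0.5374, -0.1027, 0.0313]
ee_rot: [-1.566, -0.153, 0.154]
contact_force: [-3.2, -0.2, -0.0]
finger_gap: 0.0081
```

Request:
send_rows(increments=[[0, 0, 0, 1.5, 0, 0, 0], [0, 0, 0, 0, 0, 0, 0]])

```text
clock: 9.5
tool_pos: [0.5379, -0.1023, 0.0309]
ee_rot: [-1.565, -0.152, 0.155]
contact_force: [-4.7, -0.8, 0.3]
finger_gap: 0.0084
```

Request:
send_rows(increments=[[0, 0, 0, 2, 0, 0, 0], [0, 0, 0, 0, 0, 0, 0]])

```text
clock: 9.7
tool_pos: [0.5385, -0.1019, 0.0304]
ee_rot: [-1.565, -0.149, 0.158]
contact_force: [-7.3, -1.4, 0.6]
finger_gap: 0.0085
```

Request:
send_rows(increments=[[0, 0, 0, 2, 0, 0, 0], [0, 0, 0, 0, 0, 0, 0], [0, 0, 0, 0, 0, 0, 0]])

```text
clock: 10.0
tool_pos: [0.5389, -0.1015, 0.0298]
ee_rot: [-1.564, -0.147, 0.16]
contact_force: [-9.3, -2.6, 0.8]
finger_gap: 0.0081
```

Request:
send_rows(increments=[[0, 0, 0, -10, 0, 0, 0], [0, 0, 0, -20, 0, 0, 0], [0, 0, 0, -30, 0, 0, 0], [0, 0, 0, -20, 0, 0, 0], [0, 0, 0, 0, 0, -25, 0], [0, 0, 0, 0, 0, -30, 0], [0, 0, 0, 0, 0, -20, 0], [0, 0, 0, 0, 0, 0, 0], [0, 0, 0, 0, 0, 0, 0]])

```text
clock: 10.9
tool_pos: [0.4793, -0.1908, 0.0315]
ee_rot: [-1.566, -0.153, 0.152]
contact_force: [0.3, 1.0, -0.2]
finger_gap: 0.0085
```

Run:
```python
from h import *
s=readout.state();print(s["tool_pos"],s["contact_force"],s["finger_gap"])
goto((s["tool_pos"][0],s["tool_pos"][1],.003),np.radians(101))
f=grab_frame("scene");cv2.imwrite('pics/s3.png',cv2.resize(f["pixels"][170:300,210:340,::-1],None,fx=4.5,fy=4.5,interpolation=cv2.INTER_CUBIC))
```

```text
[ 0.47931639 -0.1907659   0.03147339] [ 0.34695743  1.02299869 -0.2428888 ] 0.008537339834174469
turn [0.    0.002 0.001] rows 1.0 shift [ 0.  28.5  0. ]
```

View pics/s3.png

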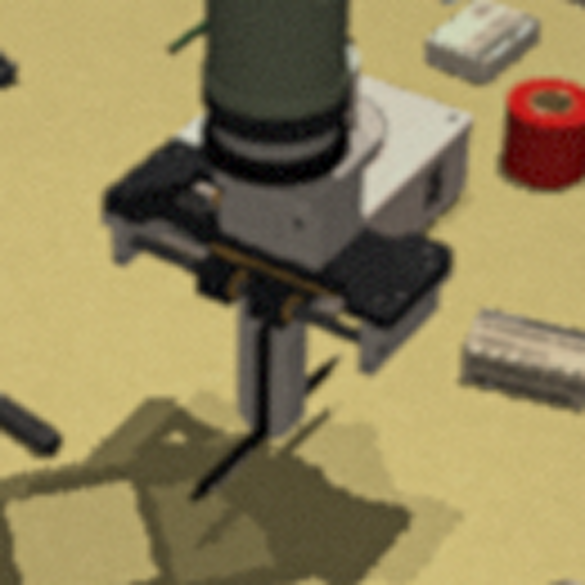

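Scene crop: the pen is straight and still in the fingers at (265,430), clear of everything around it. Now I lay it down.

Request:
send_rows(increments=[[0, 0, 0, 0, 14, 0, 0], [0, 0, 0, 0, 10, 0, 0], [0, 0, 0, 0, 4, 0, 0], [0, 0, 0, 0, 0, 0, 0], [0, 0, 0, 0, 0, 0, 0.1], [0, 0, 0, 0, 0, 0, 0.25], [0, 0, 0, 0, 0, 0, 0.35], [0, 0, 0, 0, 0, 0, 0.35], [0, 0, 0, 0, 0, 0, 0.35], [0, 0, 0, 0, 0, 0, 0.35]])

```text
clock: 11.95
tool_pos: [0.4788, -0.1907, 0.0032]
ee_rot: [-1.566, -0.153, 0.153]
contact_force: [0.7, 0.7, 0.1]
finger_gap: 0.0329
```

Request:
send_rows(increments=[[0, 0, 0, 0, -20, 0, 0.35], [0, 0, 0, 0, -40, 0, 0.35], [0, 0, 0, 0, -40, 0, 0.6], [0, 0, 0, 0, -40, 0, 1], [0, 0, 0, 0, -40, 0, 1], [0, 0, 0, 0, -20, 0, 1], [0, 0, 0, 0, 0, 0, 1], [0, 0, 0, 0, 0, 0, 1]])

```text
clock: 12.75
tool_pos: [0.4786, -0.1904, 0.2027]
ee_rot: [-1.566, -0.153, 0.154]
contact_force: [-0.4, -0.1, -0.7]
finger_gap: 0.0775
```

Run:
```python
from h import *
s=readout.state();print(s["tool_pos"],s["q"],s["finger_gap"])
goto((.6605,-.044,.20),np.radians(101))
f=grab_frame("scene");np.savez('scene2.npz',**{k:np.array(v) for k,v in f.items()})
g=f['pixels'].max(2)
for n,p in(('tip',(.550,-.1771,.0045)),('tail',(.4086,-.2045,.0045))):print(n,proj(f,p))
t=grab_frame("top")
a=cv2.resize(f["pixels"][170:300,210:340,::-1],(390,390),interpolation=cv2.INTER_CUBIC);b=cv2.resize(t["pixels"][150:280,215:345,::-1],(390,390),interpolation=cv2.INTER_CUBIC)
cv2.imwrite('pics/s4.png',np.hstack([a,b]))
```

```text
[ 0.47855541 -0.19044257  0.20273207] [-5.46581647e-01  8.14625295e-02  1.68964092e+00 -4.70302507e-04
  1.37076101e+00 -2.31246288e+00] 0.07750303058247879
turn [ 0.     0.003 -0.001] rows 1.0 shift [206.5   2.7 109. ]
tip [284.82171697 256.89294222]
tail [252.59025128 289.87806918]
```

View pics/s4.png

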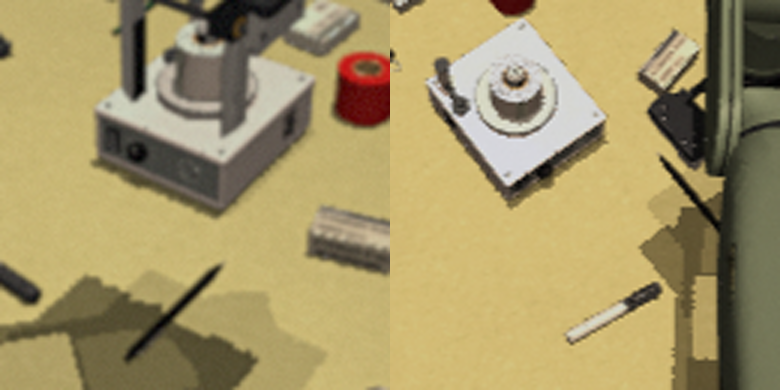

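Request:
send_rows(increments=[[0, 0, 0, 30, 0, 16, 1], [0, 0, 0, 40, 0, 21, 1], [0, 0, 0, 40, 0, 21, 1], [0, 0, 0, 40, 0, 21, 1], [0, 0, 0, 40, 0, 21, 1], [0, 0, 0, 17, 0, 9, 1], [0, 0, 0, 0, 0, 0, 1], [0, 0, 0, 0, 0, 0, 1]])

```text
clock: 13.65
tool_pos: [0.6594, -0.0434, 0.2006]
ee_rot: [-1.565, -0.15, 0.157]
contact_force: [-0.6, 0.4, -0.2]
finger_gap: 0.094
```

Run:
```python
from h import *
s=readout.state();print(s["tool_pos"],s["q"],s["finger_gap"])
goto((.661,-.044,.080),np.radians(101))
t=grab_frame("top");S=load('scene2')
hs=cv2.cvtColor(t["pixels"],cv2.COLOR_RGB2HSV)
# edges of fingers/roll in scene & wrist
f=grab_frame("scene");w=grab_frame("wrist")
a=cv2.resize(f["pixels"][140:260,210:340,::-1],(390,360),interpolation=cv2.INTER_CUBIC);b=cv2.resize(w["pixels"][:,:,::-1],(400,300));b=np.vstack([b,np.zeros((60,400,3),np.uint8)])
cv2.imwrite('pics/s5.png',np.hstack([a,b]))
```

```text
[ 0.65935322 -0.04343675  0.20064499] [-1.96027533e-01  3.93344986e-01  1.31243364e+00 -1.12017409e-03
  1.44049168e+00 -1.96245716e+00] 0.09401195896641662
turn [-0.001  0.004 -0.005] rows 1.0 shift [  1.5 120.6  -0.9]
```

View pics/s5.png

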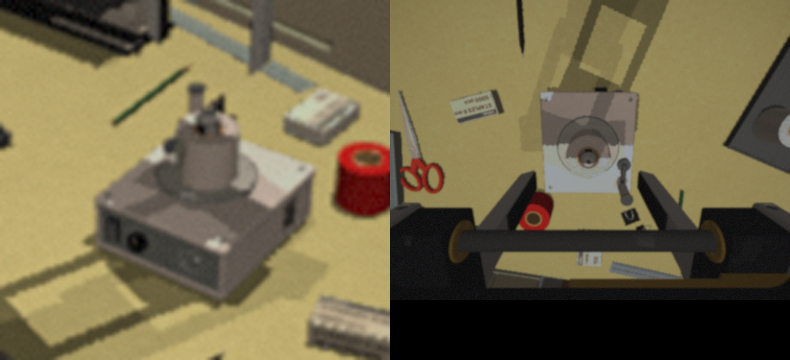

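Run:
```python
from h import *
f=grab_frame("wrist");g=cv2.cvtColor(f["pixels"],cv2.COLOR_RGB2GRAY)
c=cv2.HoughCircles(cv2.resize(g[160:240,215:300],None,fx=6,fy=6,interpolation=cv2.INTER_CUBIC),cv2.HOUGH_GRADIENT,1.5,60,param1=80,param2=30,minRadius=30,maxRadius=260)
for u,v,r in c[0][:6]:
    p=(215+u/6,160+v/6);print(np.round(p,1),round(r/6,1),[ (z,onz(f,p,z)[:2].round(4)) for z in(.072,.122,.139)])
p=(254.7,201);print(onz(f,p,.139)); print('proj est',proj(f,(.661,-.044,.139)),proj(f,(.661,-.044,.072)))
x=f["pixels"][160:240,215:300,::-1];cv2.imwrite('pics/w2.png',cv2.resize(x,None,fx=7,fy=7,interpolation=cv2.INTER_CUBIC))
```

```text
Traceback (most recent call last):
TypeError: 'NoneType' object is not subscriptable
```

Run:
```python
from h import *
f=grab_frame("wrist")
print(onz(f,(254.7,201),.139)); print('proj est',proj(f,(.661,-.044,.139)),proj(f,(.661,-.044,.122)),proj(f,(.661,-.044,.072)))
x=f["pixels"][145:235,200:310,::-1];cv2.imwrite('pics/w2.png',cv2.resize(x,None,fx=6,fy=6,interpolation=cv2.INTER_CUBIC))
```

```text
[ 0.65744307 -0.04237857  0.139     ]
proj est [252.31948743 204.15360426] [252.28905473 198.86025977] [252.21756216 186.42512432]
```

View pics/w2.png

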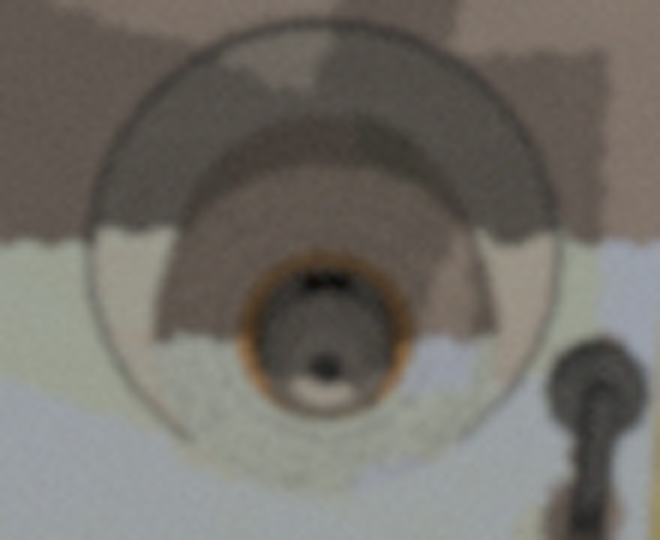

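Request:
send_rows(increments=[[0, 0, 0, 1.5, 20, 0.8, 1], [0, 0, 0, 0, 40, 0, 1], [0, 0, 0, 0, 30, 0, 1], [0, 0, 0, 0, 20, 0, 1], [0, 0, 0, 0, 10, 0, 1], [0, 0, 0, 0, 0, 0, 1], [0, 0, 0, 0, 0, 0, 0.75], [0, 0, 0, 0, 0, 0, 0.75], [0, 0, 0, 0, 0, 0, 0.75]], newtons=8)

```text
clock: 14.8
tool_pos: [0.6633, -0.0428, 0.0851]
ee_rot: [-1.567, -0.155, 0.151]
contact_force: [-0.4, 0.2, -0.1]
finger_gap: 0.0734
```

Request:
send_rows(increments=[[0, 0, 0, 0, 0, 0, 0.62], [0, 0, 0, 0, 0, 0, 0.62], [0, 0, 0, 0, 0, 0, 0.55], [0, 0, 0, 0, 0, 0, 0.55], [0, 0, 0, 0, 0, 0, 0.55]])

```text
clock: 15.3
tool_pos: [0.6625, -0.0424, 0.0839]
ee_rot: [-1.566, -0.154, 0.153]
contact_force: [0.2, 0.0, 5.4]
finger_gap: 0.0601
```

Request:
send_rows(increments=[[0, 0, 0, 0, 0, 0, 0.5], [0, 0, 0, 0, 0, 0, 0.5], [0, 0, 0, 0, -5, 0, 0.5], [0, 0, 0, 0, -8, 0, 0.5], [0, 0, 0, 0, 0, 0, 0.5]], newtons=25)

```text
clock: 15.8
tool_pos: [0.6625, -0.0428, 0.0969]
ee_rot: [-1.566, -0.154, 0.153]
contact_force: [0.2, 0.1, -0.6]
finger_gap: 0.0595
```

Request:
send_rows(increments=[[0, 0, 0, 0, -12, 0, 0.5], [0, 0, 0, 0, -15, 0, 0.5], [0, 0, 0, 0, -15, 0, 0.5], [0, 0, 0, 0, -15, 0, 0.5], [0, 0, 0, 0, -15, 0, 0.5], [0, 0, 0, 0, -8, 0, 0.5], [0, 0, 0, 0, 0, 0, 0.5], [0, 0, 0, 0, 0, 0, 0.5]])

```text
clock: 16.6
tool_pos: [0.6619, -0.0424, 0.1761]
ee_rot: [-1.566, -0.153, 0.154]
contact_force: [0.6, -0.4, -2.1]
finger_gap: 0.0601
```

Run:
```python
from h import *
s=readout.state();print(s["tool_pos"],s["contact_force"],s["finger_gap"])
T=load('top0')
# tray frame from top & scene-independent corners
C=np.array([onz(T,v,.016)[:2] for v in((211,296),(166,307),(154,235),(196,226))]);c=C.mean(0);d=(C[2]+C[3]-C[0]-C[1]);a=np.arctan2(d[1],d[0]);print('tray',c,np.degrees(a))
b=onz(T,(181.5,244.5),.053)[:2]-c;print('rollb in tray',np.cos(a)*b[0]+np.sin(a)*b[1],-np.sin(a)*b[0]+np.cos(a)*b[1])
t=c-.062*np.array([np.cos(a),np.sin(a)]);print('target',t)
goto((*t,s["tool_pos"][2]),a+np.pi/2)
f=grab_frame("scene");t=grab_frame("wrist")
x=cv2.resize(f["pixels"][100:250,200:340,::-1],(360,386),interpolation=cv2.INTER_CUBIC);y=cv2.resize(t["pixels"][:,:,::-1],(430,322));y=np.vstack([y,np.zeros((64,430,3),np.uint8)])
cv2.imwrite('pics/s6.png',np.hstack([x,y]))
```

```text
[ 0.66185498 -0.04242076  0.17607292] [ 0.5842429  -0.37220166 -2.07388024] 0.06013690009425998
tray [0.51750586 0.308635  ] -11.230502581103384
rollb in tray 0.058473933716681185 -0.016942522767987977
target [0.45669306 0.3207099 ]
turn [ 0.     0.391 -0.001] rows 3.0 shift [-272.     0.   316.2]
```

View pics/s6.png

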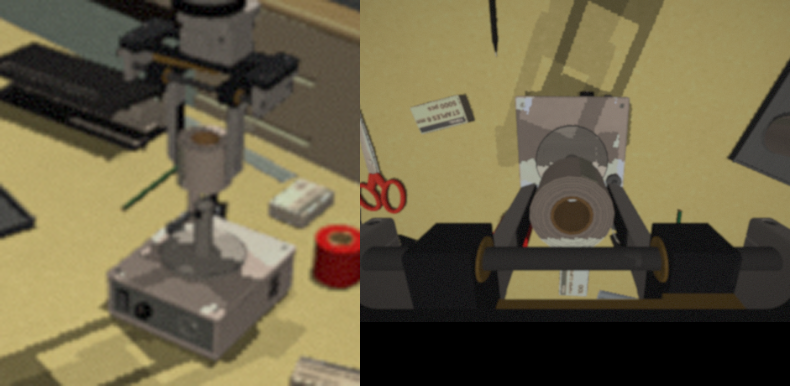

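Request:
send_rows(increments=[[0, 0.08, 0, 0, 0, 0, 0.5], [0, 0.12, 0, 0, 0, 0, 0.5], [0, 0.12, 0, 0, 0, 0, 0.5], [0, 0.071, 0, -5, 0, 6, 0.5], [0, 0, 0, -12, 0, 14, 0.5], [0, 0, 0, -20, 0, 23, 0.5], [0, 0, 0, -25, 0, 29, 0.5], [0, 0, 0, -25, 0, 29, 0.5], [0, 0, 0, -25, 0, 29, 0.5], [0, 0, 0, -25, 0, 29, 0.5]])

```text
clock: 17.7
tool_pos: [0.556, 0.1419, 0.1755]
ee_rot: [-1.566, 0.153, -0.151]
contact_force: [0.2, 0.7, -2.2]
finger_gap: 0.0597
```

Request:
send_rows(increments=[[0, 0, 0, -25, 0, 29, 0.5], [0, 0, 0, -25, 0, 29, 0.5], [0, 0, 0, -25, 0, 29, 0.5], [0, 0, 0, -25, 0, 29, 0.5], [0, 0, 0, -20, 0, 23, 0.5], [0, 0, 0, -10, 0, 12, 0.5], [0, 0, 0, -5, 0, 6, 0.5], [0, 0, 0, 0, 0, 0, 0.5], [0, 0, 0, 0, 0, 0, 0.5]])

```text
clock: 18.6
tool_pos: [0.4568, 0.3193, 0.1759]
ee_rot: [-1.567, 0.154, -0.154]
contact_force: [-0.4, -0.4, -2.1]
finger_gap: 0.0593
```

Run:
```python
from h import *
s=readout.state();print(s["tool_pos"],s["contact_force"],s["finger_gap"])
goto((.4567,.3207,.1),np.radians(78.8))
f=grab_frame("scene");t=grab_frame("top")
x=cv2.resize(f["pixels"][80:230,90:240,::-1],(386,386),interpolation=cv2.INTER_CUBIC);y=cv2.resize(t["pixels"][200:330,120:250,::-1],(386,386),interpolation=cv2.INTER_CUBIC)
cv2.imwrite('pics/s7.png',np.hstack([x,y]))
```

```text
[0.45678791 0.31927931 0.1759406 ] [-0.37918052 -0.36352235 -2.13869762] 0.05931527695473095
turn [ 0.001 -0.001  0.   ] rows 1.0 shift [-0.4 75.9  1.4]
```

View pics/s7.png

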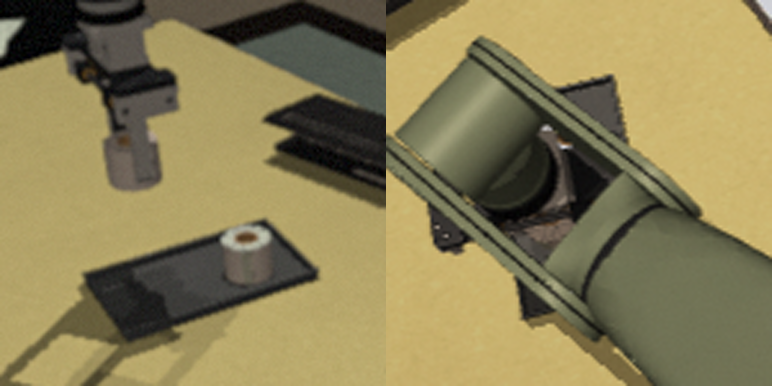

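Request:
send_rows(increments=[[0, 0, 0, 0, 15, 1, 0.5], [0, 0, 0, 0, 25, 0, 0.5], [0, 0, 0, 0, 30, 0, 0.5], [0, 0, 0, 0, 30, 0, 0.5], [0, 0, 0, 0, 25, 0, 0.5], [0, 0, 0, 0, 15, 0, 0.5], [0, 0, 0, 0, 10, 0, 0.5], [0, 0, 0, 0, 3, 0, 0.5], [0, 0, 0, 0, 0, 0, 0.5], [0, 0, 0, 0, 0, 0, 0.5]])

```text
clock: 19.7
tool_pos: [0.4576, 0.3216, 0.0243]
ee_rot: [-1.564, 0.152, -0.155]
contact_force: [0.4, -0.1, -2.3]
finger_gap: 0.06
```

Request:
send_rows(increments=[[0, 0, 0, 0, 2, 0, 0.5], [0, 0, 0, 0, 2, 0, 0.5], [0, 0, 0, 0, 2, 0, 0.5], [0, 0, 0, 0, 0, 0, 0.5], [0, 0, 0, 0, 0, 0, 0.5]])

```text
clock: 20.2
tool_pos: [0.4563, 0.321, 0.017]
ee_rot: [-1.566, 0.154, -0.153]
contact_force: [0.2, -1.3, -1.7]
finger_gap: 0.0601
```

Request:
send_rows(increments=[[0, 0, 0, 0, 1, 0, 0.5], [0, 0, 0, 0, 1, 0, 0.5], [0, 0, 0, 0, 0, 0, 0.5], [0, 0, 0, 0, 0, 0, 0.5]])

```text
clock: 20.6
tool_pos: [0.4564, 0.321, 0.0151]
ee_rot: [-1.566, 0.154, -0.154]
contact_force: [-0.3, 0.1, -2.2]
finger_gap: 0.0598
```

Request:
send_rows(increments=[[0, 0, 0, 0, 1, 0, 0.5], [0, 0, 0, 0, 0, 0, 0.5], [0, 0, 0, 0, 0, 0, 0.5]])

```text
clock: 20.9
tool_pos: [0.4565, 0.3211, 0.0149]
ee_rot: [-1.566, 0.154, -0.154]
contact_force: [-1.8, -1.7, 5.3]
finger_gap: 0.0596
```

Request:
send_rows(increments=[[0, 0, 0, 0, 0, 0, 0.66], [0, 0, 0, 0, 0, 0, 0.72], [0, 0, 0, 0, 0, 0, 0.78], [0, 0, 0, 0, 0, 0, 0.78], [0, 0, 0, 0, 0, 0, 0.78], [0, 0, 0, 0, -10, 0, 0.78], [0, 0, 0, 0, -30, 0, 0.78], [0, 0, 0, 0, -40, 0, 0.78], [0, 0, 0, 0, -40, 0, 0.78], [0, 0, 0, 0, -40, 0, 0.78]])

```text
clock: 21.9
tool_pos: [0.4563, 0.3211, 0.1764]
ee_rot: [-1.565, 0.153, -0.154]
contact_force: [1.1, -0.3, -0.3]
finger_gap: 0.0736
```

Request:
send_rows(increments=[[0, 0, 0, 0, -40, 0, 0.78], [0, 0, 0, -40, 0, 0, 0.78], [0, 0, 0, 0, 0, 0, 0.78], [0, 0, 0, 0, 0, 0, 0.78], [0, 0, 0, 0, 0, 0, 0.78]])

```text
clock: 22.4
tool_pos: [0.4174, 0.3287, 0.2139]
ee_rot: [-1.566, 0.154, -0.154]
contact_force: [0.7, 0.3, 0.2]
finger_gap: 0.0735
```

Run:
```python
from h import *
s=readout.state();print(s["tool_pos"],s["clock"])
f=grab_frame("scene")
x=cv2.resize(f["pixels"][120:310,100:350,::-1],(780,593),interpolation=cv2.INTER_CUBIC)
cv2.imwrite('pics/s8.png',x)
```

```text
[0.41742585 0.32868947 0.21387087] 22.4
```

View pics/s8.png

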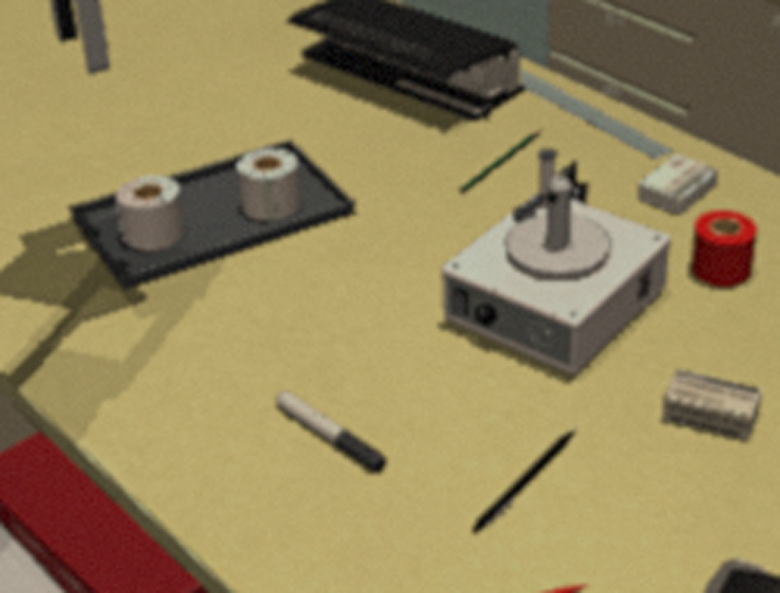

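The picture shows the roll upright in the tray at (150,212) beside the other roll at (268,185). The pen lies flat at (525,480), the spindle is bare, and the marker and staple box look unmoved. I'm handing the job in.

```bash
python3 -c "
from cell import workorder
print(workorder.sign_off())"
```

```text
the job is handed in; nothing more can be done
None
```

I did all the steps in order and handed the job in at about 22.5 s of the 61 s allowed; the sign-off gives no verdict.

- **Release button:** I pushed it with the tip of the black pen, moving about 8 mm past first contact. At the end it nearly stopped moving and the force rose to about 9 N, above the 4–5 N spring. I could not read the button's travel directly, but the roll came off the spindle with only about 2 N on the wrist, so the hooks had drawn in.
- **Pen:** I laid it flat on the worktop at about (0.48, -0.19), clear of the rewinder.
- **Roll:** I lifted it straight up and carried it upright. I lowered it at the middle of the tray's free half until the floor pushed back with about 5 N, then let go.

The last picture shows the roll upright inside the tray beside the other roll, the pen flat on the worktop and the spindle bare. The other roll, staple box and marker look unmoved; I judged that by eye and did not measure it.

- **Measurement disagreement:** the camera estimates of the rewinder's position differed by 2–4 mm, within what the hole and the grip could take.
- **Failed check:** one circle detection on the wrist image found nothing, so I read that position from the picture.
- **Pictures:** I viewed 13, three over the budget of 10.

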